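Aim the inspection mirror at the target rod

ROBOT

A 6-joint arm with a two-finger parallel gripper is mounted at the origin on the work surface. World frame = base frame: x ahead of the robot, y to its left, z up, the work surface at z = 0. Lengths are in m, angles in rad, forces in N, time in s.
With the tool pointing down it reaches from about 0.35 to 0.775 m from the base axis. Payload 7.3 kg.
Tool frame: the origin (TCP) lies at the centre of the arm's flange, where the gripper is bolted on; the fingertips stand 178 mm ahead of it and the grasp point (between the pads) lies 159 mm ahead of it; z points along the fingers, y is the direction in which the jaws open and shut (so a half turn about z gives the same grasp; the last joint's range is limited). The gripper opens to 92 mm and grips with 3 to 60 N. Pads are 19 mm wide; open, the fingers measure 130 mm over their backs; the gripper's body (75 mm by 190 mm) begins 47 mm behind the grasp point.
Start: joints at [1.098, 0.342, 1.524, -0, 1.275, -0.146], TCP at [0.169, 0.497, 0.405] pointing down, gripper open.
Joint ranges: [-2.53, 2.53], [-0.77, 2.02], [0.04, 2.7], [-1, 4.14], [0.28, 2.66], [-3.11, 3.11]. Speed limits (rad/s): [2.57, 2.57, 3.14, 3.14, 3.14, 3.14].

INTERFACE

Orientations are given as a rotation vector (axis times angle).
In Python, from plant import * gives the robot as it stands.
- The arm moves only by the shell command python3 -m inch 'ROWS' [FORCE]. ROWS is JSON, a list that holds one entry, the list of rows, each a list of 7 numbers: the closure, from 0 (fully open) to 1 (shut), then the shift along the tool's x, y, z in cm, then the turn, a rotation vector about the tool's x, y, z in degrees. A call has 1 to 12 rows; each row is the pose to reach, as a shift and turn from the pose commanded when the call began, along the tool's axes at that moment; what a row does not reach only later rows make up. A row lasts 1/10 s, in which the tool goes at most 50 mm and 8.59 degrees, less where a joint would pass 70% of its speed; a pose out of reach is approached as far as the arm can. A call with a gripper value outside its range is refused whole. The fingers move at their own pace and stop on an object; FORCE is the grip in N (left out, the last holds). Time passes only in rows, so rows that repeat a pose let the fingers close. It gives the time, the measured TCP pose, the force and the opening at its end, in the units of the state.
- observe(): the state, without advancing time (a new reading comes with each control period).
- snapshot(name): name is "side" or "top"; returns a dict with "pixels" (420x560x3 uint8, red, green, blue), "vfov" (degrees; the focal length in pixels is half the picture's height over the tangent of half this angle, whatever the lens; pixels are square), "cx", "cy" (the principal point, pixels), "world_to_cam" (4x4, takes a point from world to camera coordinates). Camera axes: x right, y up, looking along -z (the intrinsics and any distortion apply to the point x, -y, -z); pixel columns grow to the right and rows downward; lengths in m; the calibration is good to about 2 mm. A picture is of the moment at which its call begins. There is no depth.
- sign_off(): hands the job in, once; it reports no verdict.
The state is a dict: "time_s": time; "joints": joint angles; "qd": joint speeds; "joint_efforts": joint torques, N m; "position": TCP position; "tool_rot": TCP orientation; "ft_force": force on the tool from outside, world axes, zero at the start; "ft_torque": the same for the moment, N m; "opening": finger opening in m.
Only numpy, scipy, OpenCV 4.12 (cv2) and the standard library are available. Lean on these libraries where they do the work, as an engineer would, in place of code of your own. Each camera call takes 0.05 s, during which the arm holds its last target. There are 200 camera calls.

TASK

Take the red-headed target rod from the wooden rack and drop it foot-down, all the way, into the yellow holder. Then turn the sprung round mirror by the orange grip on top of it until the little blue camera sees the rod's red head in the middle of the mirror, and finish while still holding the mirror at that angle, because it swings back if let go. Leave the other rods and everything else on the table undisturbed.

Things in the scene. Friction and masses are not known exactly. Their poses are not given: they have to be found in the camera images.
- target: Target rod: straight round rod like a fat marker pen, 150 mm long, 16 mm thick, white with a red head (the top 44 mm), about 30 g, standing upright in one of four holes of the rack. Origin at the centre of its foot, z along the rod towards the head. The foot is tapered to 12 mm over its last 6 mm.
- target_center (a point): Centre of the target rod, 75 mm above its foot; z along the rod. While it stands in the rack the rod is free from 38 mm above its foot upwards; grip it some 30 mm above this point, so that the fingers stay clear of rack and holder.
- target_head (a point): Middle of the rod's red head, 128 mm above its foot.
- target_foot (a point): Centre of the rod's foot (lower end).
- rack: Fixed wooden rack, 190 mm (its x) by 50 mm (its y) by 45 mm high, origin under its centre. Four 20 mm wide holes, 38 mm deep (floor 7 mm above the table), in a row along its x at -67.5, -22.5, 22.5 and 67.5 mm; each holds a rod, which stands 112 mm above it. Which rod is in which hole varies.
- holder: Fixed yellow block, 60 x 60 x 60 mm, origin under its centre. In its top middle one upright round hole, 20 mm wide, chamfered by 3 mm, 50 mm deep: its floor is 10 mm above the table, so a rod fully home has its foot 10 mm above this origin and its red head's middle 138 mm above the table.
- station: Fixed mirror station: black base 270 x 90 x 12 mm, the mirror on a post near one end, a small blue camera on a post near the other. Origin on the table under the mirror's pivot (60 mm from the base's near end); x points from the pivot to the camera. Lens and mirror centre are both 138 mm above the table, as is the red head of a seated rod.
- lens (a point): Centre of the front of the camera's lens, 125 mm from the mirror's pivot axis along the station's x, 138 mm high; the camera looks straight at the mirror's centre. The camera's blue housing is 56 x 44 x 44 mm, its top 160 mm above the table.
- mirror: Upright round mirror, 80 mm with rim, on a vertical pivot through its face's centre. Origin on the table under the pivot; x is the normal out of the reflecting face. At rest it faces the camera; it turns clockwise seen from above, up to 1.3 rad, against a spring (0.06 N m per rad). In use: 0.3 to 1.0 rad, its normal halving the angle between the directions from pivot to lens and to red head.
- mirror_grip (a point): Centre of the mirror's orange grip, on the pivot axis 210 mm above the table: an upright flat bar 12 mm thick (along the mirror's normal, x), 40 mm wide (y), 36 mm high (192 to 228 mm above the table). It turns with the mirror and has its axes. The mirror's rim tops out at 178 mm; a 20 mm wide neck joins the two.
- sightline (a point): Unseen helper at the centre of the mirror's face: its x axis is the camera's line of sight after reflection (level, turning clockwise by twice the mirror's angle; towards the camera at rest), y to its left, z up. The red head is in the middle of the mirror when it lies on this x axis.
- blue_rod: Rod with a blue head, 150 mm long, 16 mm thick like a fat marker pen, standing in the wooden rack; origin at the centre of its foot. Leave it where it is.
- green_rod: Rod with a green head, 150 mm long, 16 mm thick like a fat marker pen, standing in the wooden rack; origin at the centre of its foot. Leave it where it is.
- black_rod: Rod with a black head, 150 mm long, 16 mm thick like a fat marker pen, standing in the wooden rack; origin at the centre of its foot. Leave it where it is.
- tape_roll: Roll of clear tape lying flat, 96 mm across, 48 mm high; origin under its centre. Bystander.
- label_roll: Roll of white labels lying flat, 90 mm across, 40 mm high; origin under its centre. Bystander.
- scissors: Scissors with black handles lying flat, 165 mm long, 10 mm high; origin near the pivot, x towards the tips. Bystander.
- cutter: Yellow box cutter lying flat, 155 mm long along its x, 24 mm wide, 18 mm high; origin under the handle's centre. Bystander.
- pen_mug: White mug with pens, 80 mm across, 90 mm high (pens to 135 mm); origin under its centre. Bystander.
Things that resemble listed ones, but are neither listed nor needed, are in the scene too. Of the things shaped like the holder, the yellow one is meant.

How it is judged:
By the outcome, as a careful person would: the job done as asked, in the order asked, and still so for the second after the job is handed in, while the arm keeps its last pose, push and grip.
It also fails if it takes over 58 s, if anything falls off the work surface, if the arm or the gripper's body presses on something with over 40 N, if the wrist force passes 120 N, or if a joint passes its speed limit or range.

## Working session

There is one attempt and no reset: what is moved stays moved. The work goes in short steps, Python scripts to look and compute and a shell command to move; the robot and the scene stay as the last step left them, time stands still between calls to the robot, and variables do not carry over. Pictures are saved under pics/ and viewed, about 8 in all and at most 12, crops included, and the job is handed in when it is done.

```bash
mkdir -p pics; ls; python3 - <<'E'
from plant import *
import cv2
for n in ("side","top"):
    s=snapshot(n); cv2.imwrite(f"pics/{n}0.png",s["pixels"][:,:,::-1])
    print(n,{k:v for k,v in s.items() if k!="pixels"})
print(observe())
E
```

```text
pics
side {'vfov': 49.04181182338141, 'cx': 274.39410505861355, 'cy': 207.7826683586686, 'world_to_cam': array([[ 0.79019413, -0.61270761, -0.01351363, -0.42816875],
       [ 0.43138367,  0.54041207,  0.72240081, -0.41713389],
       [-0.43531755, -0.57666643,  0.6913425 , -0.89415107],
       [ 0.        ,  0.        ,  0.        ,  1.        ]])}
top {'vfov': 50.84692091651442, 'cx': 284.1278267409525, 'cy': 210.09171057288563, 'world_to_cam': array([[ 0.00176697, -0.99984536,  0.01749681,  0.0475837 ],
       [ 0.98369534,  0.00488444,  0.17977657, -0.63078558],
       [-0.17983423,  0.01689387,  0.98355185, -1.13943148],
       [ 0.        ,  0.        ,  0.        ,  1.        ]])}
{'time_s': 0.1, 'joints': array([ 1.09798578e+00,  3.42652820e-01,  1.52493325e+00, -2.52893802e-05,
        1.27541856e+00, -1.45987595e-01]), 'qd': array([ 0.00069209, -0.00019547, -0.00463778,  0.0001825 , -0.00096271,
       -0.00093848]), 'joint_efforts': array([ 2.42058122e-03, -4.32007957e+01, -2.44695747e+01,  7.19857193e-02,
        5.24943019e-02, -3.38299492e-05]), 'position': array([0.16846149, 0.49710439, 0.40411031]), 'tool_rot': array([-5.11012808e-01, -3.09934016e+00,  2.12390429e-03]), 'ft_force': array([ 0.4946626 , -0.53670861,  0.45506211]), 'ft_torque': array([-0.01182831, -0.00872586,  0.04145211]), 'opening': 0.09212441957497036}
```

View pics/side0.png

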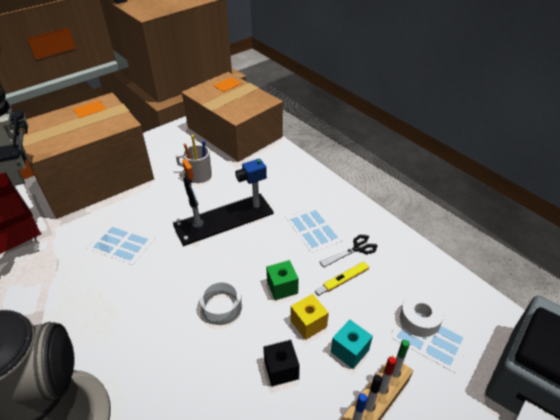

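View pics/top0.png

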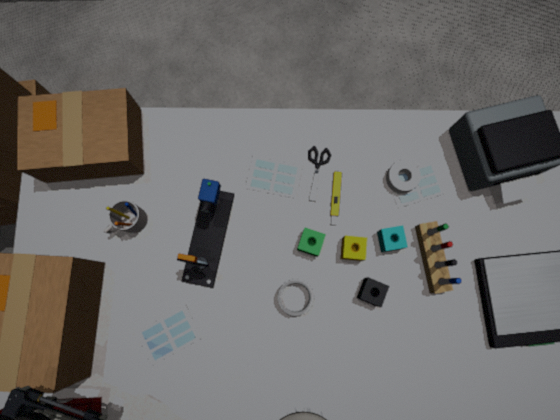

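Top view: the rack is at about (435,258) with heads green (445,227), red (450,244), black (454,262) and blue (458,281). Blocks are green (312,242), yellow (354,248), teal (393,238) and black (373,292). The station base is near (210,240), with the grip at (186,258). 
Could be mistaken for the target: the black, green and blue rods. I choose red at top (450,244) / side (391,362). Could be mistaken for the holder: the green, teal and black blocks. I choose yellow at top (354,248) / side (309,315). I'll check these in close crops.

```bash
cat > h.py <<'E'
import numpy as np, cv2
from plant import *
from scipy.optimize import least_squares
from scipy.spatial.transform import Rotation as R
def cam(s):
    f=210/np.tan(np.radians(s["vfov"])/2)
    return f,s["cx"],s["cy"],np.array(s["world_to_cam"])
def proj(c,p):
    f,cx,cy,T=c; q=T[:3,:3]@np.asarray(p)+T[:3,3]
    return np.array([cx+f*q[0]/-q[2], cy-f*q[1]/-q[2]])
def onz(c,px,z):
    f,cx,cy,T=c; d=T[:3,:3].T@np.array([(px[0]-cx)/f,-(px[1]-cy)/f,-1]); o=-T[:3,:3].T@T[:3,3]
    return o+d*(z-o[2])/d[2]
def tri(c1,p1,c2,p2):
    r=least_squares(lambda p:np.r_[proj(c1,p)-p1,proj(c2,p)-p2],[.5,0,.1]); return r.x,r.fun
E
python3 - <<'E'
from h import *
import pickle
S={n:snapshot(n) for n in("side","top")}
C={n:cam(S[n]) for n in S}; pickle.dump((S,C),open("s0.pkl","wb"))
t=S["top"]["pixels"][:,:,::-1]; s=S["side"]["pixels"][:,:,::-1]
rs=lambda im,k:cv2.resize(im,None,fx=k,fy=k,interpolation=cv2.INTER_CUBIC)
a=rs(t[215:305,285:475],4); b=rs(s[250:420,255:425],3.5)
cv2.imwrite("pics/c1.png",a);
c=rs(t[170:295,170:245],4.5); d=rs(s[145:250,165:280],4)
h=600; im=np.zeros((600,800,3),np.uint8); im[:c.shape[0],:c.shape[1]]=c; im[:d.shape[0],340:340+d.shape[1]]=d
cv2.imwrite("pics/c2.png",im); cv2.imwrite("pics/c3.png",b)
for n,p,q in (("red",(450,244),(391,362)),("green",(445,227),(404,345)),("black",(454,262),(377,380)),("blue",(458,281),(362,400)),("grip",(186,258),(188,170))):
    print(n,tri(C["top"],p,C["side"],q))
E
```

```text
red (array([ 0.52872656, -0.35748721,  0.15256272]), array([-0.32920098,  0.52701568,  0.42569216, -0.12361116]))
green (array([ 0.57233478, -0.34902934,  0.15127862]), array([-0.0547595 ,  0.08529576,  0.0706758 , -0.02144315]))
black (array([ 0.48491826, -0.36488886,  0.15208402]), array([-0.23295403,  0.3843216 ,  0.30247729, -0.08359631]))
blue (array([ 0.4399181 , -0.37284015,  0.15058214]), array([ 0.00668836, -0.01140102, -0.00872616,  0.00228188]))
grip (array([0.49132132, 0.27864617, 0.20336662]), array([ 0.27718621, -0.59931466, -0.69159829,  0.11328616]))
```

View pics/c1.png

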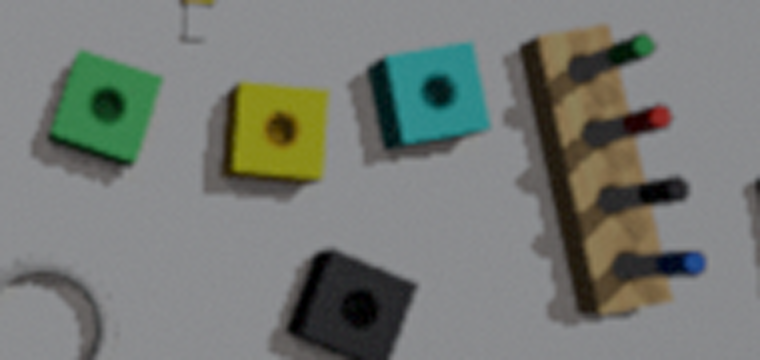

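View pics/c2.png

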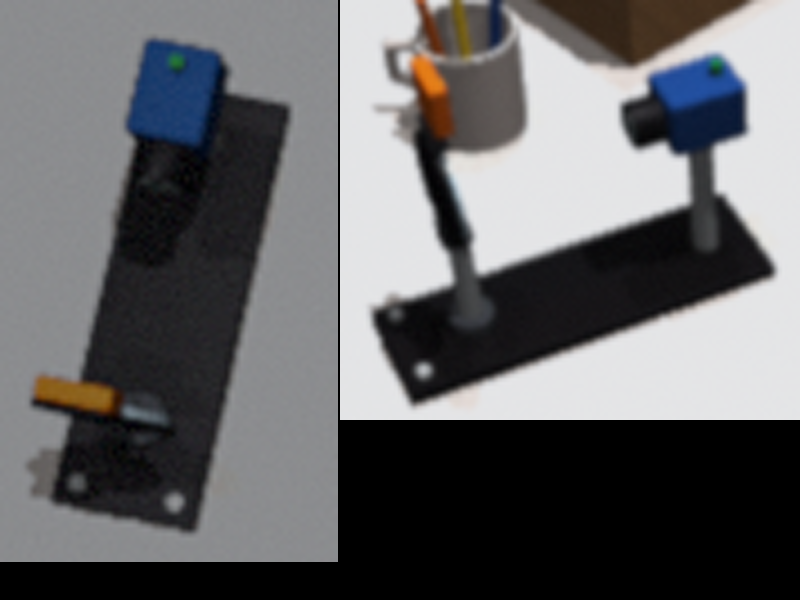

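View pics/c3.png

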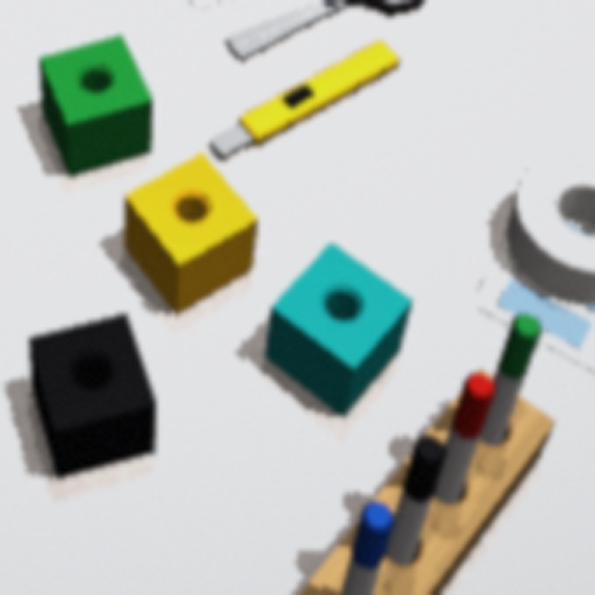

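The crops confirm it: the red-headed rod is second from the far end of the rack (head cap at top (449.8,244.3)), and the yellow holder's hole is at top (355.5,247.2) / side (309.9,309.4). Next I'll fit the poses.

```bash
cat > fit.py <<'E'
from h import *
import pickle
S,C=pickle.load(open("s0.pkl","rb")); T,D=C["top"],C["side"]
u=lambda p,k,ox,oy:((p[0]+.5)/k-.5+ox,(p[1]+.5)/k-.5+oy)
c1=lambda *p:u(p,4,285,215); c3=lambda *p:u(p,3.5,255,250)
c2=lambda *p:u(p,4.5,170,170); c2s=lambda x,y:u((x-340,y),4,165,145)
print("cams",[-c[3][:3,:3].T@c[3][:3,3] for c in(T,D)])
# holder hole rim z~.06
print("hole top/side/tri",onz(T,c1(281.5,130),.06),onz(D,c3(191.5,208.5),.06),tri(T,c1(281.5,130),D,c3(191.5,208.5)))
# rod caps z=.157
for n,a,b in(("green",(645,46),(526,325)),("red",(660,117),(482,384)),("black",(679,188),(431,449)),("blue",(696,263),(378,516))):
    print(n,onz(T,c1(*a),.157)[:2],onz(D,c3(*b),.157)[:2],tri(T,c1(*a),D,c3(*b))[0])
print("red at rack top",onz(T,c1(600,131),.045),onz(D,c3(452,489),.045))
# rack top face
print("rack corners",[onz(T,c1(*p),.045)[:2].round(4) for p in((540,38),(608,27),(671,300),(598,315))])
def res(v,full=False):
    x,y,a=v; r=[]
    def W(X,Y,Z): return [x+X*np.cos(a)-Y*np.sin(a),y+X*np.sin(a)+Y*np.cos(a),Z]
    for c,p,q in((T,c2(288,105),(.21,-.045,.012)),(T,c2(195,528),(-.06,-.045,.006)),(T,c2(55,500),(-.06,.045,.006)),
      (D,c2s(373,312),(-.06,.045,.012)),(D,c2s(413,398),(-.06,-.045,.010)),(D,c2s(775,268),(.21,-.045,.010)),(D,c2s(722,198),(.21,.045,.012))):
        r.append(proj(c,W(*q))-p)
    if full:
        for Z in (.192,.228): 
            for X in(-.006,.006):
                for Y in(-.02,.02): print("grip",X,Y,Z,((proj(T,W(X,Y,Z))-[169.5,169.5])*4.5-.5).round(),((proj(D,W(X,Y,Z))-[164.5,144.5])*4-.5+[340,0]).round())
        print("lens",W(.125,0,.138),((proj(T,W(.125,0,.138))-[169.5,169.5])*4.5).round(),((proj(D,W(.125,0,.138))-[164.5,144.5])*4+[340,0]).round())
    return np.ravel(r)
f=least_squares(res,[.47,.25,-.2]); print("station",f.x,np.degrees(f.x[2]),f.fun.round(1)); res(f.x,True)
E
python3 fit.py
```

```text
cams [array([0.41550797, 0.06990677, 1.23325785]), array([ 0.12904153, -0.55254497,  0.91371639])]
hole top/side/tri [ 0.53056902 -0.13945533  0.06      ] [ 0.53034916 -0.14043026  0.06      ] (array([ 0.53084248, -0.13976976,  0.05872422]), array([ 0.03090361, -0.05538115, -0.05037246,  0.01206078]))
green [ 0.57391683 -0.34928583] [ 0.57405139 -0.34822003] [ 0.57347624 -0.34861809  0.15825079]
red [ 0.52986857 -0.35572513] [ 0.5312817  -0.35641444] [ 0.53070224 -0.35625488  0.15714887]
black [ 0.48645203 -0.36453142] [ 0.48588235 -0.36416738] [ 0.48607417 -0.36426221  0.15703317]
blue [ 0.44124543 -0.37182662] [ 0.44167961 -0.37156287] [ 0.44136571 -0.37167373  0.15759132]
red at rack top [ 0.5321132  -0.35847687  0.045     ] [ 0.53075933 -0.35926584  0.045     ]
rack corners [array([ 0.5956, -0.321 ]), array([ 0.6034, -0.3683]), array([ 0.4195, -0.3993]), array([ 0.4096, -0.3498])]
station [ 0.49119431  0.27400295 -0.1938584 ] -11.107267967236316 [ 0.8 -0.4  0.5  0.8 -0.6  0.5 -0.8 -0.3 -0.3  0.4  0.9 -0.1  0.4 -2. ]
grip -0.006 -0.02 0.192 [123. 416.] [438. 142.]
grip -0.006 0.02 0.192 [ 48. 401.] [417. 105.]
grip 0.006 -0.02 0.192 [129. 393.] [457. 136.]
grip 0.006 0.02 0.192 [ 54. 378.] [436.  99.]
grip -0.006 -0.02 0.228 [111. 411.] [430.  95.]
grip -0.006 0.02 0.228 [ 33. 396.] [408.  59.]
grip 0.006 -0.02 0.228 [116. 388.] [449.  90.]
grip 0.006 0.02 0.228 [ 38. 372.] [427.  53.]
lens [np.float64(0.613852842387304), np.float64(0.24992214809131963), 0.138] [160. 184.] [630. 128.]
```

```bash
cat >> h.py <<'E'
def go(x,y,z,yang):
    "shift(cm)/turn(deg) from now so the GRASP POINT is at x,y,z, tool down, jaws' y axis at yang deg"
    o=observe(); Rn=R.from_rotvec(o["tool_rot"]).as_matrix(); a=np.radians(yang)
    Y=np.array([np.cos(a),np.sin(a),0]); Z=np.array([0,0,-1.]); Rt=np.c_[np.cross(Y,Z),Y,Z]
    d=Rn.T@(np.array([x,y,z+.159])-o["position"])*100
    t=np.degrees(R.from_matrix(Rn.T@Rt).as_rotvec())
    g=o["position"]+.159*Rn[:,2]
    print("t",round(o["time_s"],2),"grasp",g.round(4),"yang",np.degrees(np.arctan2(Rn[1,1],Rn[0,1])).round(2),"open",round(o["opening"],4),"F",o["ft_force"].round(1),"T",o["ft_torque"].round(3))
    print("  -> shift",d.round(2),"turn",t.round(2))
E
python3 -c "
from h import *
go(.45,0,.28,99.9); go(.5307,-.3564,.115,99.9)"
```

```text
t 0.2 grasp [0.1684 0.497  0.2453] yang 71.28 open 0.0919 F [-0.7  0.4 -0.2] T [ 0.    -0.058  0.021]
  -> shift [-42.62 -38.05  -3.44] turn [-5.000e-02 -2.000e-02 -2.862e+01]
t 0.2 grasp [0.1684 0.497  0.2453] yang 71.28 open 0.0919 F [-0.7  0.4 -0.2] T [ 0.    -0.058  0.021]
  -> shift [-61.71 -69.2   13.08] turn [-5.000e-02 -2.000e-02 -2.862e+01]
```

```bash
python3 -m inch '[[[0,-42.6,-38,-3.4,0,0,-28.6],[0,-42.6,-38,-3.4,0,0,-28.6],[0,-42.6,-38,-3.4,0,0,-28.6],[0,-42.6,-38,-3.4,0,0,-28.6],[0,-42.6,-38,-3.4,0,0,-28.6],[0,-42.6,-38,-3.4,0,0,-28.6],[0,-42.6,-38,-3.4,0,0,-28.6],[0,-42.6,-38,-3.4,0,0,-28.6],[0,-42.6,-38,-3.4,0,0,-28.6],[0,-42.6,-38,-3.4,0,0,-28.6],[0,-42.6,-38,-3.4,0,0,-28.6],[0,-42.6,-38,-3.4,0,0,-28.6]]]' 15; python3 -c "
from h import *
go(.5307,-.357,.22,99.9)"
```

```text
time_s: 1.4
position: [0.4509, -0.0022, 0.4388]
tool_rot: [-0.268, 3.13, -0.001]
ft_force: [-0.0, 0.5, 0.0]
opening: 0.092
t 1.4 grasp [ 0.451  -0.0022  0.2798] yang 99.77 open 0.092 F [-0.   0.5  0. ] T [ 0.025 -0.016 -0.057]
  -> shift [ -1.84 -36.32   6.  ] turn [-0.02  0.03 -0.13]
```

```bash
python3 -m inch '[[[0,-1.8,-36.3,6,0,0,0],[0,-1.8,-36.3,6,0,0,0],[0,-1.8,-36.3,6,0,0,0],[0,-1.8,-36.3,6,0,0,0],[0,-1.8,-36.3,6,0,0,0],[0,-1.8,-36.3,6,0,0,0],[0,-1.8,-36.3,6,0,0,0],[0,-1.8,-36.3,6,0,0,0],[0,-1.8,-36.3,6,0,0,0],[0,-1.8,-36.3,6,0,0,0],[0,-1.8,-36.3,6,0,0,0]]]'; python3 -c "
from h import *
go(.5307,-.357,.115,99.9)
S={n:snapshot(n) for n in('side','top')}
rs=lambda im:cv2.resize(im[:,:,::-1],None,fx=4,fy=4,interpolation=cv2.INTER_CUBIC)
im=np.hstack([rs(S['top']['pixels'][200:320,390:490]),rs(S['side']['pixels'][300:420,335:435])]);cv2.imwrite('pics/above.png',im)"
```

```text
time_s: 2.5
position: [0.53, -0.3527, 0.3791]
tool_rot: [-0.272, 3.13, 0.001]
ft_force: [0.2, 0.3, 0.9]
opening: 0.0923
t 2.5 grasp [ 0.53   -0.3526  0.2201] yang 99.94 open 0.0923 F [0.2 0.3 0.9] T [0.085 0.036 0.022]
  -> shift [ 1.000e-02 -4.400e-01  1.051e+01] turn [0.02 0.01 0.04]
```

View pics/above.png

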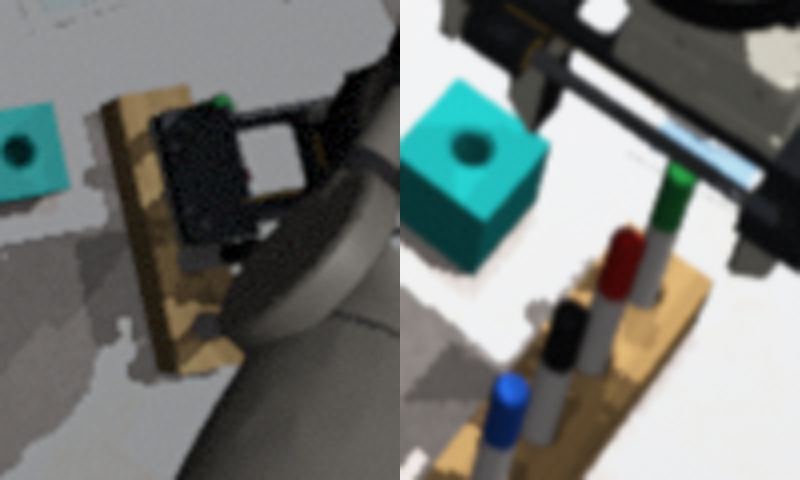

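The view shows the open jaws above the red rod with the fingers on both sides of the rack row (left panel about (210,180)), clear of the neighbouring rods. I'll settle, measure, then descend.

```bash
python3 -m inch '[[[0,0,0,5,0,0,0],[0,0,0,5,0,0,0],[0,0,0,5,0,0,0],[0,0,0,5,0,0,0]]]'; python3 -c "
from h import *
go(.5307,-.357,.115,99.9)"
```

```text
time_s: 3.0
position: [0.5305, -0.3539, 0.331]
tool_rot: [-0.271, 3.128, -0.003]
ft_force: [0.1, 0.3, -0.2]
opening: 0.0917
t 3.0 grasp [ 0.5308 -0.3542  0.172 ] yang 99.91 open 0.0917 F [ 0.1  0.3 -0.2] T [ 0.014  0.058 -0.009]
  -> shift [ 0.04 -0.3   5.7 ] turn [-0.13  0.11  0.01]
```

```bash
python3 -m inch '[[[0,0,-0.3,2,0,0,0],[0,0,-0.3,4,0,0,0],[0,0,-0.3,5.6,0,0,0],[0,0,-0.3,5.6,0,0,0],[0,0,-0.3,5.6,0,0,0]]]'; python3 -c "
from h import *
go(.5307,-.357,.115,99.9)"; python3 -m inch '[[[0.5,0,0,0,0,0,0],[0.7,0,0,0,0,0,0],[0.8,0,0,0,0,0,0],[1,0,0,0,0,0,0],[1,0,0,0,0,0,0],[1,0,0,0,0,0,0],[1,0,0,0,0,0,0],[1,0,0,0,0,0,0]]]' 15;  python3 -c "
from h import *
go(.5307,-.357,.115,99.9)"
```

```text
time_s: 3.5
position: [0.5309, -0.3572, 0.2744]
tool_rot: [-0.27, 3.128, -0.003]
ft_force: [-0.2, 0.5, 0.0]
opening: 0.0917
t 3.5 grasp [ 0.5312 -0.3574  0.1154] yang 99.88 open 0.0917 F [-0.2  0.5  0. ] T [ 0.088 -0.005 -0.024]
  -> shift [0.02 0.02 0.04] turn [-0.1   0.09 -0.02]
time_s: 4.3
position: [0.5305, -0.3569, 0.2726]
tool_rot: [0.27, -3.13, -0.0]
ft_force: [0.2, 0.8, 0.3]
opening: 0.0325
t 4.3 grasp [ 0.5305 -0.3569  0.1136] yang 99.87 open 0.0325 F [0.2 0.8 0.3] T [ 0.002 -0.014 -0.026]
  -> shift [-0.02 -0.01 -0.14] turn [ 0.01 -0.   -0.03]
```

```bash
python3 -m inch '[[[1,0,0,0,0,0,0],[1,0,0,0,0,0,0],[1,0,0,0,0,0,0],[1,0,0,0,0,0,0],[1,0,0,0,0,0,0]]]';  python3 -c "
from h import *
go(.5307,-.357,.20,99.9)"
```

```text
time_s: 4.8
position: [0.5305, -0.3569, 0.2727]
tool_rot: [-0.27, 3.13, 0.0]
ft_force: [-0.5, -0.5, -0.2]
opening: 0.0153
t 4.8 grasp [ 0.5305 -0.3569  0.1137] yang 99.88 open 0.0153 F [-0.5 -0.5 -0.2] T [ 0.043 -0.018 -0.001]
  -> shift [-0.02 -0.01 -8.63] turn [ 0.01  0.   -0.02]
```

```bash
python3 -m inch '[[[1,0,0,-2,0,0,0],[1,0,0,-5,0,0,0],[1,0,0,-10,0,0,0],[1,0,0,-11,0,0,0],[1,0,0,-11,0,0,0]]]';  python3 -c "
from h import *
go(.5307,-.1399,.2237,99.9)"
```

```text
time_s: 5.3
position: [0.5307, -0.357, 0.3854]
tool_rot: [-0.27, 3.126, -0.006]
ft_force: [-0.2, -0.2, -0.2]
opening: 0.0154
t 5.3 grasp [ 0.5313 -0.3576  0.2264] yang 99.88 open 0.0154 F [-0.2 -0.2 -0.2] T [0.062 0.037 0.023]
  -> shift [-3.73 21.39  0.19] turn [-0.24  0.2  -0.02]
```

```bash
python3 -m inch '[[[1,-3.7,21.4,0,0,0,0],[1,-3.7,21.4,0,0,0,0],[1,-3.7,21.4,0,0,0,0],[1,-3.7,21.4,0,0,0,0],[1,-3.7,21.4,0,0,0,0],[1,-3.7,21.4,0,0,0,0],[1,-3.7,21.4,0,0,0,0],[1,-3.7,21.4,0,0,0,0]]]';  python3 - <<'E'
from h import *
go(.5307,-.1399,.17,99.9)
S={n:snapshot(n) for n in('side','top')}
rs=lambda im:cv2.resize(im[:,:,::-1],None,fx=4,fy=4,interpolation=cv2.INTER_CUBIC)
im=np.hstack([rs(S['top']['pixels'][195:295,305:405]),rs(S['side']['pixels'][210:360,250:350])[:600]][::1]) if 0 else None
a=rs(S['top']['pixels'][180:330,300:400]);b=rs(S['side']['pixels'][210:360,260:360]);cv2.imwrite('pics/carry.png',np.hstack([a,b]))
E
```

```text
time_s: 6.1
position: [0.5303, -0.1411, 0.382]
tool_rot: [0.268, -3.129, -0.0]
ft_force: [-0.4, -0.2, 0.3]
opening: 0.0152
t 6.1 grasp [ 0.5301 -0.1411  0.223 ] yang 99.79 open 0.0152 F [-0.4 -0.2  0.3] T [-0.016 -0.002 -0.014]
  -> shift [-0.07  0.11  5.3 ] turn [ 0.01 -0.05 -0.11]
```

View pics/carry.png

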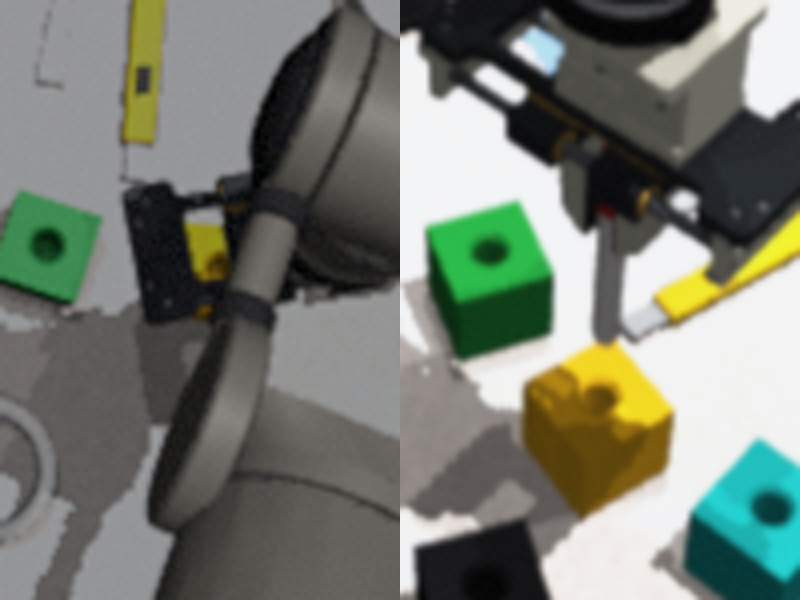

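The rod hangs roughly vertical over the yellow block: foot tip at panel (606,337) → side px (311.4,294). I'll compare that with the predicted position.

```bash
python3 - <<'E'
from h import *
c=cam(snapshot('side'))
for z in(.117,.20):
    for dx,dy in((0,0),(.003,0),(0,.003)): 
        q=proj(c,(.5302+dx,-.1411+dy,z)); print(z,dx,dy,((q-[259.5,209.5])*4-.5+[400,0]).round(1))
E
```

```text
0.117 0 0 [603.8 337.2]
0.117 0.003 0 [608.1 334.3]
0.117 0 0.003 [600.  333.5]
0.2 0 0 [610.7 237.1]
0.2 0.003 0 [615.3 234.1]
0.2 0 0.003 [606.7 233.3]
```

```bash
python3 -m inch '[[[1,0,0.15,2,0,0,0],[1,0,0.15,4,0,0,0],[1,0,0.15,5,0,0,0],[1,0,0.15,6,0,0,0],[1,0,0.15,7,0,0,0],[1,0,0.15,8,0,0,0],[1,0,0.15,8,0,0,0]]]';  python3 -c "
from h import *
go(.5307,-.1399,.117,99.9)"
```

```text
time_s: 6.95
position: [0.5297, -0.1382, 0.3014]
tool_rot: [0.27, -3.128, -0.002]
ft_force: [-0.6, -0.9, -0.5]
opening: 0.0156
t 6.95 grasp [ 0.5294 -0.138   0.1424] yang 99.87 open 0.0156 F [-0.6 -0.9 -0.5] T [-0.016 -0.005  0.023]
  -> shift [-0.07 -0.19  2.54] turn [ 0.08 -0.11 -0.03]
```

```bash
python3 -m inch '[[[1,0,-0.1,1,0,0,0],[1,0,-0.1,1.8,0,0,0],[1,0,-0.1,2.2,0,0,0],[1,0,-0.1,2.5,0,0,0],[1,0,-0.1,2.5,0,0,0]]]';  python3 -c "
from h import *
go(.5307,-.1399,.117,99.9)"
```

```text
time_s: 7.45
position: [0.5301, -0.1392, 0.2773]
tool_rot: [0.27, -3.129, -0.001]
ft_force: [0.9, 0.2, -1.8]
opening: 0.0159
t 7.45 grasp [ 0.53   -0.1391  0.1183] yang 99.88 open 0.0159 F [ 0.9  0.2 -1.8] T [ 0.077 -0.021  0.011]
  -> shift [-0.05 -0.08  0.13] turn [ 0.02 -0.03 -0.02]
```

```bash
python3 -m inch '[[[1,0,0,0.1,0,0,0],[0.8,0,0,0.1,0,0,0],[0.6,0,0,0.1,0,0,0],[0.4,0,0,0.1,0,0,0],[0.2,0,0,0.1,0,0,0],[0.2,0,0,0.1,0,0,0],[0.2,0,0,0.1,0,0,0],[0.2,0,0,0.1,0,0,0]]]';  python3 -c "
from h import *
go(.5307,-.1399,.23,99.9)"
```

```text
time_s: 8.25
position: [0.5302, -0.1392, 0.2767]
tool_rot: [-0.27, 3.13, 0.0]
ft_force: [-0.3, -1.1, -1.0]
opening: 0.0619
t 8.25 grasp [ 0.5302 -0.1392  0.1177] yang 99.88 open 0.0619 F [-0.3 -1.1 -1. ] T [0.036 0.051 0.017]
  -> shift [ -0.04  -0.08 -11.23] turn [ 0.01  0.   -0.02]
```

```bash
python3 -m inch '[[[0.2,0,0,-2,0,0,0],[0,0,0,-5,0,0,0],[0,0,0,-10,0,0,0],[0,0,0,-15,0,0,0],[0,0,0,-17,0,0,0],[0,0,0,-17,0,0,0]]]';  python3 -c "
from h import *
go(.475,.10,.287,168.9)
go(.4912,.274,.287,168.9)"
```

```text
time_s: 8.85
position: [0.5303, -0.1393, 0.4506]
tool_rot: [-0.27, 3.123, -0.005]
ft_force: [-0.1, 1.7, -0.8]
opening: 0.0916
t 8.85 grasp [ 0.5314 -0.1397  0.2916] yang 99.88 open 0.0916 F [-0.1  1.7 -0.8] T [ 0.048 -0.036  0.051]
  -> shift [ 1.35 24.52  0.35] turn [ -0.43   0.19 -69.02]
t 8.85 grasp [ 0.5314 -0.1397  0.2916] yang 99.88 open 0.0916 F [-0.1  1.7 -0.8] T [ 0.048 -0.036  0.051]
  -> shift [-3.24 41.38  0.31] turn [ -0.43   0.19 -69.02]
```

```bash
python3 -m inch '[[[0,1.3,24.5,0,0,0,-69],[0,1.3,24.5,0,0,0,-69],[0,1.3,24.5,0,0,0,-69],[0,1.3,24.5,0,0,0,-69],[0,1.3,24.5,0,0,0,-69],[0,1.3,24.5,0,0,0,-69],[0,1.3,24.5,0,0,0,-69],[0,1.3,24.5,0,0,0,-69],[0,1.3,24.5,0,0,0,-69],[0,1.3,24.5,0,0,0,-69],[0,1.3,24.5,0,0,0,-69]]]';  python3 - <<'E'
from h import *
go(.4912,.274,.287,168.9)
S={n:snapshot(n) for n in('side','top')}
rs=lambda im,k:cv2.resize(im[:,:,::-1],None,fx=k,fy=k,interpolation=cv2.INTER_CUBIC)
im=np.zeros((600,800,3),np.uint8)
for k,(n,r,c,w,h) in enumerate((('top',205,320,66,50),('side',260,275,66,50),('top',235,165,66,50),('side',155,170,66,50))):
    a=rs(S[n]['pixels'][r:r+h,c:c+w],6); im[(k//2)*300:(k//2)*300+300,(k%2)*400:(k%2)*400+396]=a
cv2.imwrite('pics/seat.png',im)
ct,cs=cam(S['top']),cam(S['side'])
for z in(.16,): print('cap pred',proj(ct,(.5307,-.1399,z)),proj(cs,(.5307,-.1399,z)),'if 10mm high',proj(cs,(.5307,-.1399,.17)))
E
```

```text
time_s: 9.95
position: [0.4753, 0.0998, 0.4462]
tool_rot: [1.991, -2.429, -0.001]
ft_force: [-0.4, 0.1, -0.3]
opening: 0.0915
t 9.95 grasp [0.4752 0.0998 0.2872] yang 168.69 open 0.0915 F [-0.4  0.1 -0.3] T [0.059 0.16  0.018]
  -> shift [-1.74e+01  1.86e+00  1.00e-02] turn [ 0.06 -0.01 -0.21]
cap pred [362.35088608 243.0901591 ] [311.23859672 280.84674627] if 10mm high [311.44627393 277.80403264]
```

View pics/seat.png

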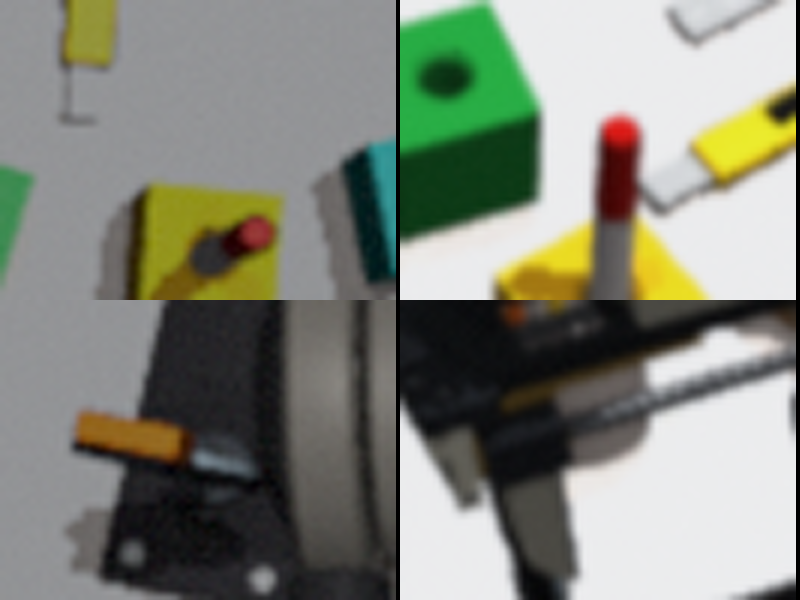

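The rod is seated: cap at top (362.4,242.7) and side (311.2,281.4), against predicted seated positions of (362.4,243.1) and (311.2,280.8). The mirror grip is at bottom-left panel (132,435). Next I'll refine the station axis from the sub-pixel long edges of the base.

```bash
cat > edge.py <<'E'
from h import *
import pickle
from scipy.ndimage import map_coordinates
S,C=pickle.load(open("s0.pkl","rb"))
x0,y0,a0=.49119,.27400,-.19386
W=lambda X,Y,Z:np.array([x0+X*np.cos(a0)-Y*np.sin(a0),y0+X*np.sin(a0)+Y*np.cos(a0),Z])
def edge(n,f,P,O,z):
    "P inner->edge point param list, O outward unit; returns world points where gray crosses half"
    g=cv2.cvtColor(S[n]["pixels"],cv2.COLOR_RGB2GRAY).astype(float); c=C[n]; out=[]
    for p in P:
        s=np.linspace(-.014,.014,113); q=np.array([proj(c,W(p[0]+t*O[0],p[1]+t*O[1],z)) for t in s])
        v=map_coordinates(g,[q[:,1],q[:,0]],order=1); lo,hi=v[:20].mean(),v[-20:].mean()
        if hi-lo<40: continue
        i=np.where(v>(lo+hi)/2)[0]
        if len(i): out.append((p[0]+s[i[0]]*O[0],p[1]+s[i[0]]*O[1]))
    return np.array(out)
for nm,n,P,O,z in (("top right z0","top",[(X,-.045) for X in np.linspace(-.05,.2,60)],(0,-1),0),
 ("top left z12","top",[(X,.045) for X in np.linspace(.04,.14,30)],(0,1),.012),
 ("side right z0","side",[(X,-.045) for X in np.linspace(-.05,.2,60)],(0,-1),0),
 ("side left z12","side",[(X,.045) for X in np.linspace(-.05,.2,60)],(0,1),.012),
 ("top near z0","top",[(-.06,Y) for Y in np.linspace(-.04,.04,30)],(-1,0),0),
 ("side far z12","side",[(.21,Y) for Y in np.linspace(-.04,.04,30)],(1,0),.012),
 ("side near z12","side",[(-.06,Y) for Y in np.linspace(-.04,.04,30)],(-1,0),.012)):
    e=edge(n,None,P,O,z)
    if len(e)<5: print(nm,len(e)); continue
    i=0 if O[0]==0 else 1
    r=least_squares(lambda k:k[0]+k[1]*e[:,i]-e[:,1-i],[0,0],loss="soft_l1",f_scale=.0005).x
    print(nm,len(e),"offset mm at origin %.2f"%(r[0]*1e3),"dyaw deg %.2f"%np.degrees(np.arctan(r[1]) if i==0 else -np.arctan(r[1])))
# grip in top view: orange
p=S["top"]["pixels"].astype(int); m=((p[...,0]>110)&(p[...,2]<60)&(p[...,0]-p[...,1]>40)).astype(np.uint8); m[:,:165]=0; m[:245]=0;m[275:]=0;m[:,225:]=0
pts=np.argwhere(m)[:,::-1].astype(np.float32); print("grip px",len(pts),cv2.minAreaRect(pts),pts.mean(0))
w=np.array([onz(C["top"],q,.228)[:2] for q in pts]); v=np.linalg.eigh(np.cov(w.T))[1][:,1]; print("grip ctr@228",w.mean(0),"bar dir-90",(np.degrees(np.arctan2(v[1],v[0]))%180)-90)
E
python3 edge.py
```

```text
top right z0 60 offset mm at origin -43.18 dyaw deg -0.13
top left z12 30 offset mm at origin 44.21 dyaw deg 0.63
side right z0 60 offset mm at origin -41.40 dyaw deg -0.18
side left z12 55 offset mm at origin 43.29 dyaw deg -0.26
top near z0 27 offset mm at origin -61.24 dyaw deg -0.22
side far z12 30 offset mm at origin 207.12 dyaw deg -0.06
side near z12 30 offset mm at origin -62.68 dyaw deg -1.29
grip px 70 ((185.98077392578125, 257.0961608886719), (16.473756790161133, 4.510671138763428), 11.309932708740234) [185.45714 257.01428]
grip ctr@228 [0.49037507 0.27553821] bar dir-90 -11.180021901616854
```

```bash
python3 -c "
from h import *
go(.490,.275,.287,168.75)"; python3 -m inch '[[[0,-17.5,1.9,0,0,0,0],[0,-17.5,1.9,0,0,0,0],[0,-17.5,1.9,0,0,0,0],[0,-17.5,1.9,0,0,0,0],[0,-17.5,1.9,0,0,0,0],[0,-17.5,1.9,0,0,0,0],[0,-17.5,1.9,0,0,0,0]]]';  python3 -c "
from h import *
go(.490,.275,.21,168.75)"
```

```text
t 10.05 grasp [0.4753 0.0998 0.2874] yang 168.76 open 0.0918 F [-1.2  0.3 -0.1] T [0.074 0.123 0.013]
  -> shift [-17.47   1.98   0.05] turn [0.02 0.   0.01]
time_s: 10.75
position: [0.4905, 0.2743, 0.4467]
tool_rot: [1.994, -2.427, 0.0]
ft_force: [0.8, -0.1, -0.0]
opening: 0.0917
t 10.75 grasp [0.4905 0.2742 0.2877] yang 168.79 open 0.0917 F [ 0.8 -0.1 -0. ] T [ 0.053  0.145 -0.042]
  -> shift [-0.07  0.06  7.77] turn [ 0.   -0.02  0.04]
```

```bash
python3 -m inch '[[[0,-0.1,0.1,2,0,0,0],[0,-0.1,0.1,4,0,0,0],[0,-0.1,0.1,6,0,0,0],[0,-0.1,0.1,7.5,0,0,0],[0.3,-0.1,0.1,7.7,0,0,0],[0.5,-0.1,0.1,7.7,0,0,0],[0.7,-0.1,0.1,7.7,0,0,0],[0.7,-0.1,0.1,7.7,0,0,0],[0.7,-0.1,0.1,7.7,0,0,0]]]' 10;  python3 -c "
from h import *
go(.490,.275,.21,168.75)"; python3 -m inch '[[[0.8,0,0,0,0,0,0],[0.85,0,0,0,0,0,0],[0.9,0,0,0,0,0,0],[1,0,0,0,0,0,0],[1,0,0,0,0,0,0],[1,0,0,0,0,0,0],[1,0,0,0,0,0,0]]]';python3 -c "
from h import *
go(.490,.275,.21,132.2)"
```

```text
time_s: 11.65
position: [0.4897, 0.2764, 0.3705]
tool_rot: [-1.995, 2.425, -0.001]
ft_force: [-0.5, -0.8, -0.2]
opening: 0.0567
t 11.65 grasp [0.4899 0.2765 0.2115] yang 168.87 open 0.0567 F [-0.5 -0.8 -0.2] T [ 0.07   0.127 -0.026]
  -> shift [ 0.14 -0.05  0.15] turn [-0.07  0.05  0.12]
time_s: 12.35
position: [0.4901, 0.2764, 0.3697]
tool_rot: [-1.995, 2.426, -0.001]
ft_force: [4.5, 0.4, -1.9]
opening: 0.0148
t 12.35 grasp [0.4902 0.2764 0.2107] yang 168.86 open 0.0148 F [ 4.5  0.4 -1.9] T [ 0.035 -0.364 -0.036]
  -> shift [ 0.13 -0.02  0.07] turn [-0.05  0.04 36.66]
```

```bash
python3 -m inch '[[[1,0,0,0,0,0,0],[1,0,0,0,0,0,0],[1,0,0,0,0,0,0],[1,0,0,0,0,0,0]]]';python3 -c "
from h import *
go(.490,.275,.21,132.2); o=observe(); print(o['ft_force'])"
```

```text
time_s: 12.75
position: [0.49, 0.2764, 0.3697]
tool_rot: [-1.995, 2.426, -0.001]
ft_force: [5.3, 0.3, -2.8]
opening: 0.0151
t 12.75 grasp [0.4902 0.2764 0.2107] yang 168.87 open 0.0151 F [ 5.3  0.3 -2.8] T [-0.013 -0.56  -0.02 ]
  -> shift [ 0.14 -0.02  0.07] turn [-0.05  0.04 36.67]
[ 5.25985399  0.3414199  -2.76082082]
```

```bash
python3 -m inch '[[[1,0.1,-0.1,0,0,0,0],[1,0.1,-0.15,0,0,0,0],[1,0.1,-0.15,0,0,0,0],[1,0.1,-0.15,0,0,0,0]]]';python3 -c "
from h import *
go(.490,.275,.21,132.2)"
```

```text
time_s: 13.15
position: [0.4905, 0.2759, 0.3697]
tool_rot: [-1.996, 2.426, 0.003]
ft_force: [-0.5, 4.7, -0.4]
opening: 0.0145
t 13.15 grasp [0.4903 0.2762 0.2107] yang 168.9 open 0.0145 F [-0.5  4.7 -0.4] T [1.001 0.146 0.01 ]
  -> shift [0.1  0.03 0.07] turn [ 0.1   0.06 36.7 ]
```

```bash
python3 -m inch '[[[1,0,0,0,0,0,0],[1,0,0,0,0,0,0],[1,0,0,0,0,0,0]]]' 25;python3 - <<'E'
from h import *
go(.490,.275,.21,132.2)
S={n:snapshot(n) for n in('side','top')}
rs=lambda im,k:cv2.resize(im[:,:,::-1],None,fx=k,fy=k,interpolation=cv2.INTER_CUBIC)
a=rs(S['top']['pixels'][220:290,160:226],6);b=rs(S['side']['pixels'][140:210,160:226],6);cv2.imwrite('pics/grip.png',np.hstack([a,b]))
E
```

```text
time_s: 13.45
position: [0.4906, 0.2759, 0.3697]
tool_rot: [-1.996, 2.426, 0.003]
ft_force: [1.6, 5.0, -1.2]
opening: 0.0141
t 13.45 grasp [0.4905 0.2761 0.2107] yang 168.89 open 0.0141 F [ 1.6  5.  -1.2] T [ 0.978  0.167 -0.033]
  -> shift [0.1  0.04 0.07] turn [ 0.08  0.07 36.69]
```

View pics/grip.png

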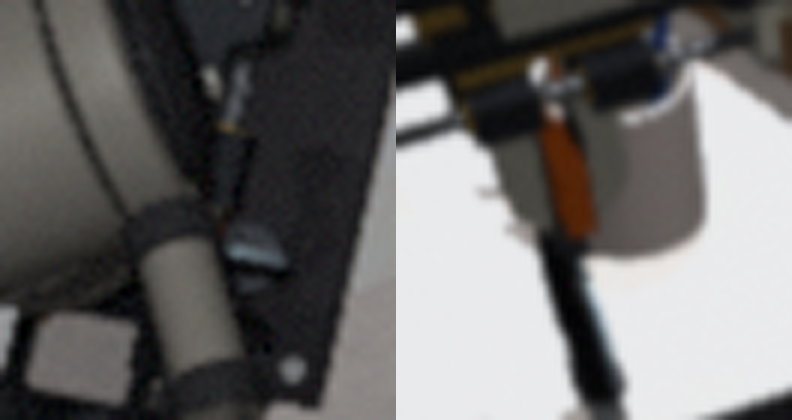

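The orange grip (right panel (570,180)) sits between both fingers. Now I'll turn the mirror clockwise.

```bash
python3 -m inch '[[[1,0,0,0,0,0,4],[1,0,0,0,0,0,8],[1,0,0,0,0,0,12],[1,0,0,0,0,0,16],[1,0,0,0,0,0,20],[1,0,0,0,0,0,24],[1,0,0,0,0,0,28],[1,0,0,0,0,0,32],[1,0,0,0,0,0,35],[1,0,0,0,0,0,36.7],[1,0,0,0,0,0,36.7],[1,0,0,0,0,0,36.7]]]' 25;python3 - <<'E'
from h import *
go(.490,.275,.21,132.2)
S={n:snapshot(n) for n in('side','top')}
rs=lambda im,k:cv2.resize(im[:,:,::-1],None,fx=k,fy=k,interpolation=cv2.INTER_CUBIC)
a=rs(S['top']['pixels'][220:290,160:226],6);b=rs(S['side']['pixels'][140:210,160:226],6);cv2.imwrite('pics/turned.png',np.hstack([a,b]))
E
```

```text
time_s: 14.75
position: [0.4909, 0.2762, 0.3698]
tool_rot: [-1.13, 2.93, 0.004]
ft_force: [3.0, 6.7, -3.9]
opening: 0.0141
t 14.75 grasp [0.4909 0.2767 0.2108] yang 132.2 open 0.0141 F [ 3.   6.7 -3.9] T [ 1.514 -0.21   0.043]
  -> shift [ 0.15 -0.03  0.08] turn [ 0.11  0.14 -0.  ]
```

View pics/turned.png

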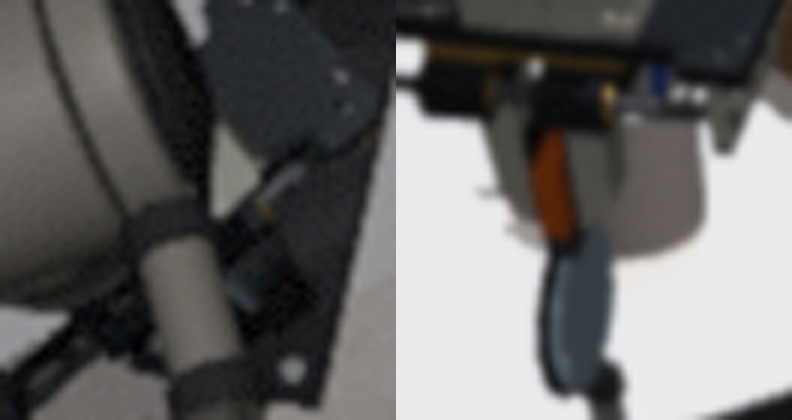

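The mirror has turned: in the right panel its face now appears as an ellipse at (580,315). I'll estimate its angle from that ellipse as an independent check.

```bash
cat > ell.py <<'E'
from h import *
s=snapshot("side"); c=cam(s); p=s["pixels"][140:215,160:226].astype(int)
k=6; P=cv2.resize(p.astype(np.uint8),None,fx=k,fy=k,interpolation=cv2.INTER_CUBIC).astype(int)
cx,cy=(proj(c,(.4905,.2755,.138))-[159.5,139.5])*k-.5
print("pred centre",cx,cy,"col there",P[int(cy),int(cx)])
col=P[int(cy)-15:int(cy)+15,int(cx)-5:int(cx)+10].reshape(-1,3).mean(0); print(col)
for tol in(25,32,40):
    m=(np.abs(P-col).max(2)<tol).astype(np.uint8); m=cv2.morphologyEx(m,cv2.MORPH_OPEN,np.ones((7,7)))
    n,l,st,ce=cv2.connectedComponentsWithStats(m); i=l[int(cy),int(cx)]
    ct=max(cv2.findContours((l==i).astype(np.uint8),cv2.RETR_EXTERNAL,cv2.CHAIN_APPROX_NONE)[0],key=len)
    h=cv2.convexHull(ct); e=cv2.fitEllipse(h); print(tol,"ellipse",np.round(e[0],1),np.round(e[1],1),round(e[2],1),"bbox",st[i])
t=np.linspace(0,2*np.pi,90)
for a in(-55,-51,-47.8,-44,-40):
    A=np.radians(a); q=np.array([(proj(c,(.4905-.036*np.cos(u)*np.sin(A),.2755+.036*np.cos(u)*np.cos(A),.138+.036*np.sin(u)))-[159.5,139.5])*k-.5 for u in t]).astype(np.float32)
    e=cv2.fitEllipse(q); print(a,np.round(e[0],1),np.round(e[1],1),round(e[2],1),"ratio",round(e[1][0]/e[1][1],3))
b=cv2.cvtColor(P.astype(np.uint8),cv2.COLOR_RGB2BGR); cv2.drawContours(b,[ct],-1,(0,0,255),1); cv2.imwrite("pics/ell.png",b)
E
python3 ell.py
```

```text
pred centre 190.6428082264635 307.6984199372363 col there [54 62 66]
[53.73111111 61.99555556 66.66666667]
25 ellipse [188.6 251.7] [ 84.9 307.8] 5.6 bbox [  144   123    87   270 12531]
32 ellipse [264.2 198.7] [213.8 419. ] 25.1 bbox [  144    26   242   369 20407]
40 ellipse [ 171.1 -227.9] [ 418.9 1368.2] 172.8 bbox [    0     0   396   450 42659]
-55 [189.6 307.5] [ 68.4 169.9] 11.6 ratio 0.402
-51 [189.7 307.5] [ 60.4 169.9] 8.5 ratio 0.355
-47.8 [189.8 307.6] [ 53.8 169.9] 6.1 ratio 0.317
-44 [189.9 307.6] [ 45.7 169.9] 3.3 ratio 0.269
-40 [190.1 307.6] [ 37. 170.] 0.5 ratio 0.218
```

View pics/ell.png

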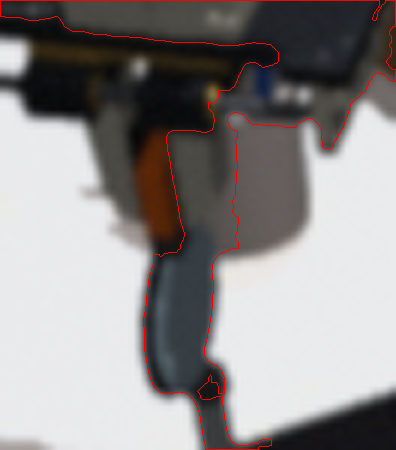

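The glass ellipse in this crop spans about (157–213, 230–392). That fits an angle near −48°, but only coarsely. The opening reads 14.1 mm on a 12 mm bar, so I'll squeeze harder and recentre along the bar to see if the pads seat flush.

```bash
python3 -m inch '[[[1,-0.1,0,0,0,0,0],[1,-0.1,0,0,0,0,0],[1,-0.1,0,0,0,0,0],[1,-0.1,0,0,0,0,0],[1,-0.1,0,0,0,0,0]]]' 50;python3 -c "
from h import *
go(.490,.275,.21,132.2)
for i in range(4): snapshot('top'); o=observe(); print(o['opening'].round(5),o['ft_force'].round(1),o['ft_torque'].round(3))
"
```

```text
time_s: 15.4
position: [0.4916, 0.2759, 0.37]
tool_rot: [-1.13, 2.931, 0.001]
ft_force: [0.7, 2.3, 2.8]
opening: 0.0119
t 15.4 grasp [0.4916 0.276  0.211 ] yang 132.17 open 0.0119 F [0.7 2.3 2.8] T [1.016 0.58  0.054]
  -> shift [0.18 0.04 0.1 ] turn [ 0.02  0.02 -0.03]Traceback (most recent call last):
  File "<string>", line 4, in <module>
    for i in range(4): snapshot('top'); o=observe(); print(o['opening'].round(5),o['ft_force'].round(1),o['ft_torque'].round(3))
                                                           ^^^^^^^^^^^^^^^^^^
AttributeError: 'float' object has no attribute 'round'
```

The bar now reads 11.9 mm, so it's flush and the mirror normal follows the tool yaw. For the final check I'll re-triangulate the red head, measure the glass edge and look at the whole scene.

```bash
python3 - <<'E'
from h import *
S={n:snapshot(n) for n in('side','top')}; C={n:cam(S[n]) for n in S}; q={}
for n,(r,c) in {'side':(285,311),'top':(244,361)}.items():
    p=S[n]['pixels'].astype(int)[r-20:r+20,c-15:c+15]; m=(p[...,0]>1.8*p[...,1])&(p[...,0]>1.8*p[...,2])&(p[...,0]>60)
    ij=np.argwhere(m); q[n]=ij.mean(0)[::-1]+[c-15,r-20]; print(n,m.sum(),q[n])
print("head",tri(C['top'],q['top'],C['side'],q['side']))
x,r=tri(C['top'],q['top'],C['side'],q['side'])
for pv in((.4905,.2755),(.4915,.276)):
    h=np.degrees(np.arctan2(x[1]-pv[1],x[0]-pv[0])); print("needed yang",180+(h-11.25)/2)
go(.4912,.276,.21,132.2)
rs=lambda im,k:cv2.resize(im[:,:,::-1],None,fx=k,fy=k,interpolation=cv2.INTER_CUBIC)
im=np.zeros((600,800,3),np.uint8); im[:450,:396]=rs(S['side']['pixels'][140:215,160:226],6)
im[:300,400:800]=cv2.resize(S['side']['pixels'][:,:,::-1],(400,300)); im[300:,400:]=cv2.resize(S['top']['pixels'][:,:,::-1],(400,300))
cv2.imwrite('pics/final.png',im)
E
```

```text
side 90 [310.94444444 287.7       ]
top 24 [362.  243.5]
head (array([ 0.53046045, -0.14210839,  0.13989298]), array([-0.30990274,  0.54816033,  0.50489549, -0.12375521]))
needed yang 132.1079613949488
needed yang 132.03680000522934
t 15.55 grasp [0.4916 0.276  0.211 ] yang 132.17 open 0.0121 F [1.8 1.3 3.7] T [1.072 0.62  0.043]
  -> shift [0.02 0.03 0.1 ] turn [ 0.02  0.03 -0.03]
```

View pics/final.png

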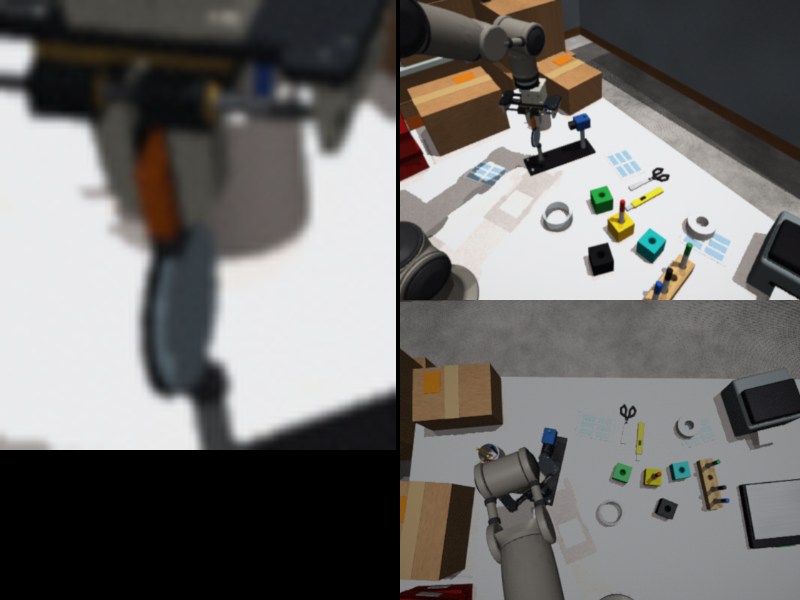

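```bash
python3 -c "
from plant import *
print(sign_off())"
```

```text
the job is handed in; nothing more can be done
None
```

I put the red-headed rod in the yellow holder, then turned the mirror by its orange grip. I handed the job in at 15.6 s, still holding the mirror at about 50 N.

**Rod:** The red cap appeared within about 0.6 px of where a fully seated rod should be, in both views. A rougher final estimate from the red pixels put the head about 2 mm off in y and z.

**Mirror angle:** The tool held the mirror normal at −47.83° (jaw axis at 132.17°). The angle needed was 132.04–132.2°, depending on the pivot and head estimates used. I did not look through the blue camera itself, so the sightline comes from geometry only.

**Grip:** My first grip (10–25 N) was not flush: it read 14–15 mm on the 12 mm bar. Squeezing to 50 N and shifting slightly brought it to 12 mm. The mirror's outline in the side view then matched the intended angle, but that check is only good to about 2–3°.

**Rest of the scene:** In the last pictures the other rods, blocks and bystanders look unmoved. Wrist readings stayed below about 9 N.

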